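# Free the tube loader's slides and run them home

### The arm

A 7-joint arm with a two-finger parallel gripper is mounted at the origin on the work surface. World frame = base frame: x ahead of the robot, y to its left, z up, the work surface at z = 0. Lengths are in m, angles in rad, forces in N, time in s.
With the tool pointing down it reaches from about 0.375 to 0.925 m from the base axis. Payload 3.1 kg.
Tool frame: the origin (TCP) lies between the finger pads, 19 mm behind the fingertips; this is the grasp point; z points along the fingers, y is the line along which they close (so a half turn about z gives the same grasp; the last joint's range is limited). The gripper opens to 85 mm and grips with 20 to 120 N. Pads are 22 mm wide; open, the fingers measure 114 mm over their backs; the gripper's body (76 mm by 85 mm) begins 54 mm behind the grasp point. The pads swing forward as they close: fully open they stand 13 mm farther back than shut.
Start: joints at [-1.242, 0.383, 0.044, 1.598, -0.018, 1.161, -0.05], TCP at [0.269, 0.592, 0.25] pointing down, gripper open.
Joint ranges: [-2.61, 2.61], [-0.41, 2.15], [-1.48, 1.57], [0, 2.5], [-1.57, 4.71], [0.05, 1.97], [-2.85, 2.85]. Speed limits (rad/s): [2.79, 2.79, 3.14, 3.14, 3.14, 3.14, 3.14].

### API

Orientations are given as a unit quaternion [x, y, z, w].
In Python, from workcell import * gives the robot as it stands. The module is installed in compiled form; this text tells all that it offers.
- The arm moves only by the tool send_rows, never from a script. Its argument "commands" is a list of rows, each an object of numbers: "tx", "ty", "tz": the shift along the tool's x, y, z as a fraction of full scale; "wx", "wy", "wz": the turn, a rotation vector about the tool's x, y, z as a fraction of full scale; "hand": the closure, from -1 (fully open) to 1 (shut). In form: [{"tx": .., "ty": .., "tz": .., "wx": .., "wy": .., "wz": .., "hand": ..}, ...]. A call has exactly 5 rows; each row is the pose to reach, as a shift and turn from the pose commanded when the call began, along the tool's axes at that moment; what a row does not reach only later rows make up. Full scale, the value 1, is 0.5 m for a shift and 30 degrees for a turn. A row lasts 1/12 s, in which the tool goes at most 41.7 mm and 7.16 degrees, less where a joint would pass 70% of its speed; a pose out of reach is approached as far as the arm can. A call with a number of a shift or a turn outside -1 to 1 is refused whole. A call with a gripper value outside its range is refused whole. The fingers move at their own pace and stop on an object; the grip force is fixed at half the most. Time passes only in rows, so rows that repeat a pose let the fingers close, or fill a call up. It gives the time, the measured TCP pose, the force, the opening and the grip force at its end, in the units of the state.
- get_state(): the state, without advancing time (a new reading comes with each control period).
- snapshot(name): name is "scene" or "top" or "wrist"; returns a dict with "img" (480x640x3 uint8, red, green, blue), "depth" (480x640 float32, m along the optical axis (not along the pixel's ray), 0 where there is no reading), "fx", "fy", "cx", "cy" (pixels), "extrinsics" (4x4, takes a point from world to camera coordinates); the wrist camera has in their place "hand_eye" (4x4, takes a point from camera to tool coordinates, whose origin is the TCP and whose axes are the flange's). Camera axes: x right, y up, looking along -z (the intrinsics and any distortion apply to the point x, -y, -z); pixel columns grow to the right and rows downward; lengths in m; the calibration is good to about 2 mm. A picture is of the moment at which its call begins: read the wrist's pose just before it.
- job_done(): hands the job in; it is judged then, once.
The state is a dict: "clock": time; "joint_pos": joint angles; "joint_vel": joint speeds; "effort": joint torques, N m; "eef_pos": TCP position; "tcp_rot": TCP orientation; "ft_force": force on the tool from outside, world axes, zero at the start; "wrist_torque": the same for the moment, N m; "gripper_width": finger opening in m; "grip_force": force on a finger pad.
Only numpy, scipy, OpenCV 4.12 (cv2) and the standard library are available. Lean on these libraries where they do the work, as an engineer would, in place of code of your own. Each camera call takes 0.05 s, during which the arm holds its last target. There are 200 camera calls.

### The job

Ready the tube loader for a run: take the stray tube carrier off its slide tracks and set it down (do not drop it) upright, flat on the floor of the carrier tray, in the free half beside the parked carrier. Then slide the round lock knob under the bridge fully home to its left-hand end stop, and after that the flat size fin fully home to its right-hand end stop (left and right as the robot sees them). Work gently - grip or push nothing harder than about 40 N, keep the carrier upright, do not lean on the bridge - and leave everything else where it stands.

Things in the scene. Friction and masses are not known exactly. Their poses are not given: they have to be found in the camera images.
- loader: Tube loader, fixed: white deck 200 (x) x 340 (y) x 50 high. Origin: centre of its underside; own x points away from the robot, y to the robot's left, z up. Two tracks run along its y: lock track at own x +30, size track at own x -50; at both track ends (own y +-112) a steel plate 34 x 8, 5 high. A ledge 14 high stands on the deck at own x 80 to 96, y +-125
- bridge: Grey reader bridge, fixed across the deck. Origin on the deck top at loader's own (58, 0, 50), same axes. Beam: own x -14 to +14, 340 wide, 85 to 120 above the deck; posts 16 wide at own y +-160. Its near edge is 14 beyond the knob's axis, so a tool pointing straight down hits it there: lean the tool back towards the robot 25 to 45 degrees. Delicate: press on it with less than 15 N
- lock (a joint): travel of the round lock knob in m: 0 at its right-hand stop (loader y -80), grows towards loader +y (robot's left), 0.160 at the left-hand end stop. Friction about 2.5 N plus 12 N s/m; stays where it is left
- lock_top (a point): centre of the top of the lock knob: a round black knob 22 dia, from 11 to 37 above the deck, on a thinner steel stem 16 dia; on the loader's own x +30. The point is 37 above the deck
- size (a joint): travel of the flat size fin in m: 0 at its left-hand stop (loader y +80), grows towards loader -y (robot's right), 0.160 at the right-hand end stop. Friction about 2.5 N plus 12 N s/m; stays where it is left
- size_top (a point): centre of the top of the size fin: an upright black fin 10 thick (along the loader's y) x 28 (along x), rising to 37 above the deck from a foot 28 x 22 x 8 high; on the loader's own x -50. The point is 37 above the deck
- carrier: The stray carrier: grey block 100 (own x) x 22 (own y) x 45 high, 80 to 170 g; two capped tubes fixed in it (own x -40, +20) reach 70 above its underside. Origin: centre of its underside. Stands on the deck across both tracks, between knob and fin, its far end at or just under the beam. Take it across its 22 width between middle and near end; draw it towards the robot before lifting
- tray: White open carrier tray, fixed: 140 (own x) x 130 (own y) outside, walls 4 thick, 17 high, floor 4 thick. Origin: centre of its underside. Stands left or right of the loader. The parked carrier fills its own +y half; the stray one goes in its own -y half (centre about own y -30), long side along the tray's x
- tuberack: white tube rack, fixed, 130 x 110 x 45 high with four capped tubes that reach 86 above the table, on the other side of the loader from the tray; origin under its centre
- parked: second, parked carrier of the same shape, with four capped tubes, standing in the tray's own +y half; origin under its centre; leave it
- jar: small lidded jar, 28 dia x 45 high, standing on the deck's front right corner; origin under its centre; leave it
- tape: roll of tape, 36 dia x 18 high, lying on the deck's front left corner; origin under its centre; leave it
- phone: black handset 170 x 48 x 22 lying between robot and loader; origin under its centre, long axis x; leave it
- stapler: stapler 120 x 32 x 54 high between robot and loader; origin under its centre, long axis x; leave it
- cup: white plastic cup, 60 dia x 70 high, beside the loader; origin under its centre; leave it
- captub: open white tub 80 x 100 x 40 high beside the loader; origin under its centre; leave it

How it is judged:
On the way, in this order (a step that is already met when the one before it is completed fails the run):
1. the stray carrier stands upright on the tray's floor in its free half, let go (x of carrier in the frame of tray between -0.035 and 0.035 m and y of carrier in the frame of tray between -0.058 and 0.01 m and z of carrier in the frame of tray below 0.008 m and angle between carrier's own z axis and vertical below 0.1 rad and contact force between the fingers and carrier below 0.1 N and linear speed of carrier below 0.02 m/s), for 0.2 s.
2. then the lock knob is fully at its left-hand end stop (the fin not yet at its stop) (value of joint lock above 0.156 m and not (value of joint size above 0.156 m)), for 0.2 s.
3. then the size fin is fully at its right-hand end stop (value of joint size above 0.156 m), for 0.2 s.
At the end, for the whole second after the job is handed in: Stray carrier upright (0.1 rad) on the tray floor in the free half (centre within 35 mm of mid-length, under 10 mm past the middle towards the parked one); lock knob and size fin each within 4 mm of their end stops at 160 mm travel; all released and at rest (all of step 1 and value of joint each of lock, size above 0.156 m and velocity of joint lock between -0.01 and 0.01 m/s and velocity of joint size between -0.01 and 0.01 m/s); the robot touches nothing.
It fails at once if the fingers squeeze the carrier, or press or squeeze a part of the loader, with more than 100 N, both pads added (50 N a side) (contact force between the fingers and carrier above 100 N or contact force between the fingers and loader above 100 N).
It fails at once if something presses on the bridge with more than 15 N (contact force between anything else and bridge above 15 N).
It fails at once if the carrier is let go over the tray more than 20 mm above its floor (x of carrier in the frame of tray between -0.07 and 0.07 m and y of carrier in the frame of tray between -0.07 and 0.07 m and z of carrier in the frame of tray above 0.024 m and contact force between the fingers and carrier below 0.1 N).
It fails at once if the carrier is tipped more than 0.5 rad from upright (angle between carrier's own z axis and vertical above 0.5 rad).
It fails at once if a bystander is shifted more than 20 mm or toppled (distance of any of parked, jar, tape, phone, stapler, cup, captub from where it was at the start of the episode above 0.02 m or angle between any of parked, jar, tape, phone, stapler, cup, captub's own z axis and vertical above 0.5 rad).
It also fails if it takes over 72 s, if anything falls off the work surface, if the arm or the gripper's body presses on something with over 40 N, if the wrist force passes 120 N, or if a joint passes its speed limit or range.

## Working session

There is one attempt and no reset: what is moved stays moved. The work goes in short steps, Python scripts to look and compute and a tool call to move; the robot and the scene stay as the last step left them, time stands still between calls to the robot, and variables do not carry over. Pictures are saved under pics/ and viewed, at most 10 in all, crops included, and the job is handed in when it is done.

Besides the shell and the picture viewer there is one more tool, called after "Request:" in YAML: its name, and indented under it one key for each argument. send_rows: Moves the arm, as the interface text tells. Its arguments: {"type":"object","properties":{"commands":{"type":"array"}},"required":["commands"]}

```bash
mkdir -p pics; cat > h.py <<'E'
from workcell import *
import numpy as np, cv2
from scipy.spatial.transform import Rotation as R
def cloud(n):
    st=get_state(); s=snapshot(n); d=s["depth"]; v,u=np.mgrid[0:480,0:640]
    P=np.stack([(u-s["cx"])/s["fx"]*d,-(v-s["cy"])/s["fy"]*d,-d],-1)
    if "extrinsics" in s: T=np.linalg.inv(s["extrinsics"])
    else:
        A=np.eye(4);A[:3,:3]=R.from_quat(st["tcp_rot"]).as_matrix();A[:3,3]=st["eef_pos"];T=A@s["hand_eye"]
    W=P@T[:3,:3].T+T[:3,3]; W[d==0]=np.nan
    return s["img"],W
E
python3 - <<'E'
from h import *
st=get_state(); print({k:np.round(v,3) for k,v in st.items()})
for n in ("scene","top"):
    i,W=cloud(n); cv2.imwrite(f"pics/{n}0.png",i[...,::-1]); np.savez(f"{n}0.npz",i=i,W=W)
    print(n,{k:(v if np.isscalar(v) else np.round(v,3).tolist()) for k,v in snapshot(n).items() if k not in("img","depth")})
E
```

```text
{'clock': np.float64(0.0), 'joint_pos': array([-1.242,  0.384,  0.044,  1.6  , -0.018,  1.161, -0.05 ]), 'joint_vel': array([ 0.   , -0.002,  0.   , -0.   ,  0.001,  0.   ,  0.003]), 'effort': array([ 0.0000e+00, -4.3346e+01,  1.0240e+00, -2.4952e+01,  1.1000e-02,
        1.1000e-02,  0.0000e+00]), 'eef_pos': array([0.269, 0.591, 0.249]), 'tcp_rot': array([ 0.212,  0.977, -0.001, -0.   ]), 'ft_force': array([-0.248, -0.966,  0.346]), 'wrist_torque': array([ 0.038,  0.052, -0.03 ]), 'grip_force': np.float64(0.0), 'gripper_width': np.float64(0.085)}
scene {'fx': 617.9520408080126, 'fy': 617.9520408080126, 'cx': 318.759384997311, 'cy': 241.61574004509256, 'extrinsics': [[-0.506, 0.862, 0.013, 0.271], [-0.615, -0.371, 0.696, 0.291], [0.605, 0.344, 0.718, -1.577], [0.0, 0.0, 0.0, 1.0]]}
top {'fx': 505.51712612862013, 'fy': 505.51712612862013, 'cx': 320.02619913093247, 'cy': 236.51581719627623, 'extrinsics': [[-0.024, -1.0, 0.001, 0.023], [0.993, -0.024, 0.114, -0.554], [-0.113, 0.004, 0.994, -1.024], [0.0, 0.0, 0.0, 1.0]]}
```

View pics/top0.png

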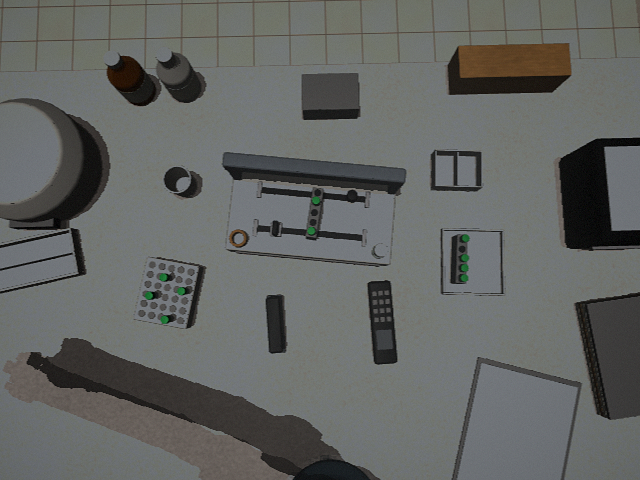

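View pics/scene0.png

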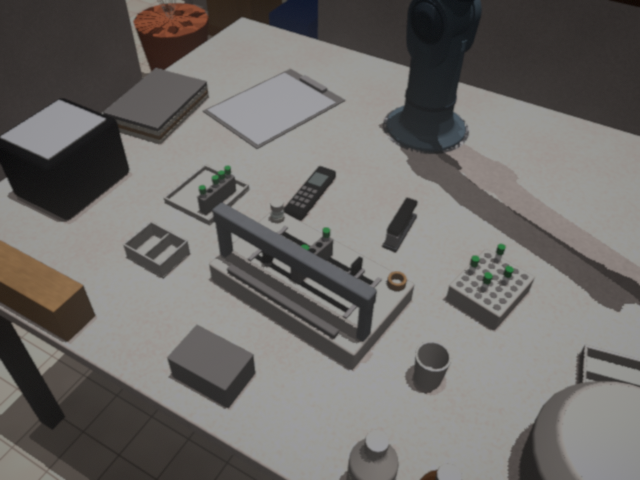

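The top view shows the loader around (312,215), with knob at (352,195), fin at (276,228) and the stray carrier at (314,212). The tray is at (472,262) with the parked carrier on its left half (460,258). The jar is at (380,250), the tape at (238,238), the stapler at (276,323) and the phone at (382,322).

```bash
cat > m.py <<'E'
from h import *
z=np.load("top0.npz");i=z["i"];W=z["W"]
u0,v0=200,130
c=cv2.resize(i[130:310,200:520],None,fx=2.5,fy=2.5,interpolation=cv2.INTER_CUBIC)
c=cv2.convertScaleAbs(c,alpha=1.6)
cv2.imwrite("pics/crop0.png",c[...,::-1])
Z=W[...,2]
def rect(m,n):
    p=W[m][:,:2].astype(np.float32); r=cv2.minAreaRect(p); print(n,len(p),np.round(r[0],4),np.round(r[1],4),round(r[2],2),"medz",np.round(np.median(W[m][:,2]),4))
v,u=np.mgrid[0:480,0:640]
def box(a,b,c,d): return (u>=a)&(u<=b)&(v>=c)&(v<=d)
rect(box(215,400,170,270)&(abs(Z-.05)<.006),"deck")
rect(box(215,415,145,200)&(Z>.155),"beam")
rect(box(300,330,180,245)&(Z>.082)&(Z<.15),"carrier top")
g=(i[...,1]>1.5*i[...,0].astype(float))&(i[...,1]>60)
n,l,s,cc=cv2.connectedComponentsWithStats(g.astype(np.uint8))
for k in range(1,n):
    if s[k,4]>8: print("green",cc[k].round(1),s[k,4],np.nanmedian(W[l==k],0).round(4))
rect(box(430,515,220,305)&(Z>.010)&(Z<.022),"tray")
rect(box(448,475,225,290)&(Z>.04),"parked")
rect(box(265,290,215,242)&(Z>.078),"fin")
rect(box(340,362,185,206)&(Z>.076)&(Z<.1),"knob")
rect(box(370,392,238,262)&(Z>.085),"jar")
rect(box(225,255,225,250)&(Z>.060),"tape")
rect(box(255,295,285,360)&(Z>.03),"stapler")
rect(box(360,405,275,370)&(Z>.012),"phone")
rect(box(425,485,140,195)&(Z>.025),"captub")
E
python3 m.py
```

```text
deck 11534 [0.5937 0.0271] [0.34   0.1657] 83.25 medz 0.0501
beam 2957 [0.6686 0.0179] [0.3389 0.0297] 83.19 medz 0.1695
carrier top 565 [0.5964 0.0197] [0.0219 0.1006] 80.03 medz 0.0955
green [315.4 199.7] 51 [0.617  0.0182 0.1193]
green [310.8 230.4] 51 [0.5575 0.0273 0.12  ]
green [465.2 237.7] 46 [ 0.5401 -0.2807  0.0737]
green [464.7 257.5] 48 [ 0.5008 -0.2777  0.0747]
green [464.3 267.4] 47 [ 0.4817 -0.275   0.0736]
green [162.8 276.8] 51 [0.4761 0.3203 0.0858]
green [464.  277.5] 45 [ 0.4619 -0.2746  0.0734]
green [180.6 290.6] 50 [0.4483 0.2856 0.0856]
green [148.4 295.4] 50 [0.4415 0.3485 0.0858]
green [164.1 319.3] 52 [0.3943 0.3174 0.0856]
tray 648 [ 0.4965 -0.3121] [0.1321 0.14  ] 87.39 medz 0.0164
parked 608 [ 0.501  -0.2781] [0.0228 0.1001] 84.76 medz 0.0508
fin 75 [0.5688 0.0997] [0.01   0.0267] 83.36 medz 0.0866
knob 99 [ 0.631  -0.0558] [0.0205 0.0204] 1.19 medz 0.0868
jar 148 [ 0.5182 -0.1086] [0.0249 0.0253] 43.55 medz 0.0949
tape 150 [0.5519 0.1757] [0.0345 0.0341] 43.14 medz 0.0677
stapler 785 [0.3773 0.1063] [0.1106 0.0284] 3.26 medz 0.0539
phone 1902 [ 0.375  -0.1158] [0.1701 0.0485] 2.78 medz 0.0223
captub 579 [ 0.6921 -0.285 ] [0.1014 0.0813] 87.02 medz 0.0362
```

View pics/crop0.png

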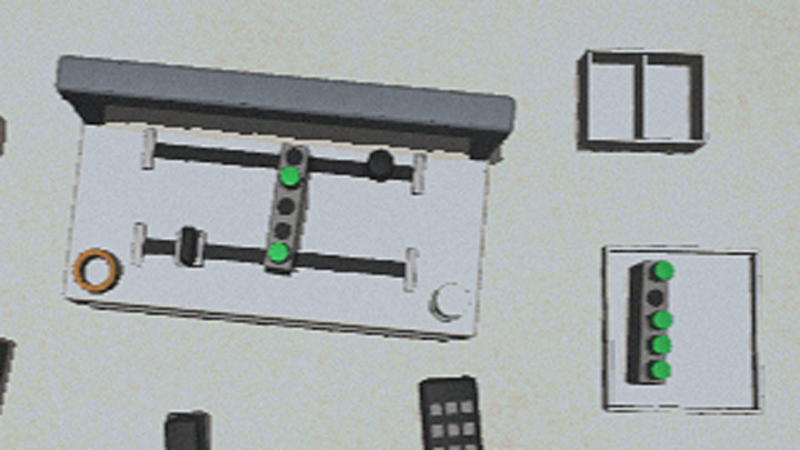

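```bash
cat >> h.py <<'E'
L=np.array([.611,.025]); YL=-6.8
def lw(x,y,z): # loader own (mm) + world z (mm) -> world m
    a=np.radians(YL);c,s=np.cos(a),np.sin(a); return np.array([L[0]+(c*x-s*y)/1e3,L[1]+(s*x+c*y)/1e3,z/1e3])
def rot(yaw,lean=0): # tool z down, tool x towards robot (-x of yaw frame), tool y = +y; lean: tips forward
    return R.from_euler("z",yaw,degrees=True)*R.from_euler("y",-lean,degrees=True)*R.from_matrix([[-1,0,0],[0,1,0],[0,0,-1]])
def plan(p,r):
    st=get_state(); q=R.from_quat(st["tcp_rot"])
    d=q.inv().apply(np.array(p)-st["eef_pos"])/.5; w=np.degrees((q.inv()*r).as_rotvec())/30
    print("t",d.round(4),"w",w.round(4),"| pos",st["eef_pos"].round(4),"q",st["joint_pos"].round(2),"F",st["ft_force"].round(1),"t",round(float(st["clock"]),2))
E
python3 - <<'E'
from h import *
print(snapshot("wrist")["hand_eye"].round(3))
ax=np.array([np.cos(np.radians(-9.3)),np.sin(np.radians(-9.3))])
g=np.array([.5967,.0202])-.012*ax; print(g)
plan([g[0],g[1],.20],rot(-9.3))
E
```

```text
[[-0.     0.965  0.262  0.066]
 [ 1.     0.    -0.     0.   ]
 [-0.001  0.262 -0.965 -0.123]
 [ 0.     0.     0.     1.   ]]
[0.58485773 0.02213925]
t [-1.0464 -0.7746  0.0996] w [-2.50e-03 -2.00e-04 -5.05e-01] | pos [0.2689 0.5913 0.2493] q [-1.24  0.38  0.04  1.6  -0.02  1.16 -0.05] F [ 0.8 -0.1  0.3] t 0.25
```

Request:
send_rows:
  commands:
    - {"tx": -0.064, "ty": -0.047, "tz": 0, "wx": 0, "wy": 0, "wz": 0, "hand": 0}
    - {"tx": -0.128, "ty": -0.095, "tz": 0, "wx": 0, "wy": 0, "wz": 0, "hand": 0}
    - {"tx": -0.192, "ty": -0.142, "tz": 0, "wx": 0, "wy": 0, "wz": 0, "hand": 0}
    - {"tx": -0.256, "ty": -0.19, "tz": 0, "wx": 0, "wy": 0, "wz": 0, "hand": 0}
    - {"tx": -0.32, "ty": -0.237, "tz": 0, "wx": 0, "wy": 0, "wz": 0, "hand": 0}

```text
clock: 0.67
eef_pos: [0.3662, 0.4158, 0.2499]
tcp_rot: [0.212, 0.977, -0.0, -0.0]
ft_force: [-0.2, 1.0, 0.2]
gripper_width: 0.0427
grip_force: 0.0
```

Request:
send_rows:
  commands:
    - {"tx": -0.064, "ty": -0.047, "tz": 0, "wx": 0, "wy": 0, "wz": 0, "hand": 0}
    - {"tx": -0.128, "ty": -0.095, "tz": 0, "wx": 0, "wy": 0, "wz": 0, "hand": 0}
    - {"tx": -0.192, "ty": -0.142, "tz": 0, "wx": 0, "wy": 0, "wz": 0, "hand": 0}
    - {"tx": -0.256, "ty": -0.19, "tz": 0, "wx": 0, "wy": 0, "wz": 0, "hand": 0}
    - {"tx": -0.32, "ty": -0.237, "tz": 0, "wx": 0, "wy": 0, "wz": 0, "hand": 0}

```text
clock: 1.08
eef_pos: [0.4628, 0.2416, 0.2501]
tcp_rot: [0.212, 0.977, 0.0, 0.0]
ft_force: [0.1, 0.9, -0.6]
gripper_width: 0.0429
grip_force: 0.0
```

Request:
send_rows:
  commands:
    - {"tx": -0.064, "ty": -0.047, "tz": 0, "wx": 0, "wy": 0, "wz": 0, "hand": 0}
    - {"tx": -0.128, "ty": -0.095, "tz": 0, "wx": 0, "wy": 0, "wz": 0, "hand": 0}
    - {"tx": -0.192, "ty": -0.142, "tz": 0, "wx": 0, "wy": 0, "wz": 0, "hand": 0}
    - {"tx": -0.256, "ty": -0.19, "tz": 0, "wx": 0, "wy": 0, "wz": 0, "hand": 0}
    - {"tx": -0.32, "ty": -0.237, "tz": 0, "wx": 0, "wy": 0, "wz": 0, "hand": 0}

```text
clock: 1.5
eef_pos: [0.5594, 0.0676, 0.2502]
tcp_rot: [0.212, 0.977, 0.0, 0.0]
ft_force: [0.1, 1.1, 0.2]
gripper_width: 0.0426
grip_force: 0.0
```

```bash
python3 -c "
from h import *
plan([.5849,.0221,.20],rot(-9.3)); print(get_state()['gripper_width'])"
```

```text
t [-0.0841 -0.0617  0.1003] w [ 9.000e-04  5.000e-04 -5.049e-01] | pos [0.5594 0.0676 0.2502] q [-0.55  0.23  0.41  1.83 -0.1   1.11  1.04] F [0.1 1.1 0.2] t 1.5
0.04263172395520005
```

Request:
send_rows:
  commands:
    - {"tx": -0.03, "ty": -0.02, "tz": 0.03, "wx": 0, "wy": 0, "wz": -0.15, "hand": 0}
    - {"tx": -0.06, "ty": -0.04, "tz": 0.06, "wx": 0, "wy": 0, "wz": -0.3, "hand": 0}
    - {"tx": -0.084, "ty": -0.062, "tz": 0.1, "wx": 0, "wy": 0, "wz": -0.505, "hand": 0}
    - {"tx": -0.084, "ty": -0.062, "tz": 0.1, "wx": 0, "wy": 0, "wz": -0.505, "hand": 0}
    - {"tx": -0.084, "ty": -0.062, "tz": 0.1, "wx": 0, "wy": 0, "wz": -0.505, "hand": 0}

```text
clock: 1.92
eef_pos: [0.5832, 0.0226, 0.1987]
tcp_rot: [0.083, 0.997, -0.001, -0.002]
ft_force: [-0.9, -0.2, -0.8]
gripper_width: 0.0426
grip_force: 0.0
```

```bash
python3 - <<'E'
from h import *
i,W=cloud("wrist"); Z=W[...,2]
cv2.imwrite("pics/w1.png",i[...,::-1])
m=(abs(Z-.095)<.006)&(abs(W[...,0]-.597)<.06)&(abs(W[...,1]-.02)<.03)
r=cv2.minAreaRect(W[m][:,:2].astype(np.float32)); print(r,np.median(Z[m]))
plan([.5849,.0221,.083],rot(-9.3))
E
```

```text
((0.5968673825263977, 0.019686058163642883), (0.022062813863158226, 0.1001526340842247), 79.98960876464844) 0.09414396954660288
t [-0.0029 -0.0039  0.2337] w [ 0.0005 -0.0022 -0.0045] | pos [0.5839 0.0242 0.1998] q [-0.44  0.32  0.39  1.82 -0.14  1.02  1.41] F [-0.1  0.6 -0.5] t 1.97
```

View pics/w1.png

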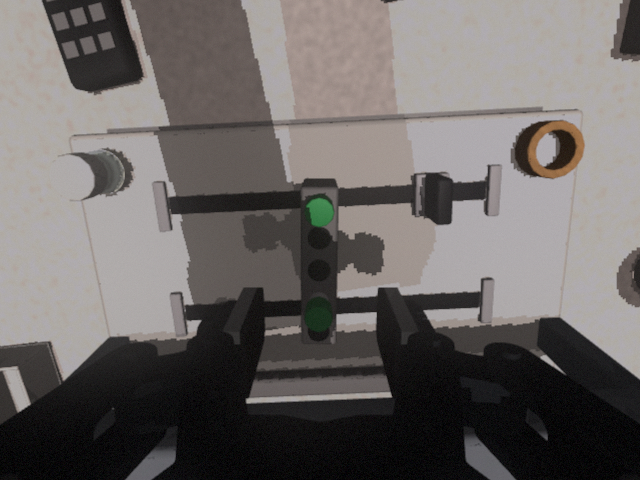

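The fingers straddle the carrier at about (320,260). The close-up depth fit agrees with the first one: centre (0.597, 0.0197), yaw -10°.

Request:
send_rows:
  commands:
    - {"tx": -0.003, "ty": -0.004, "tz": 0.06, "wx": 0, "wy": 0, "wz": 0.02, "hand": 0}
    - {"tx": -0.003, "ty": -0.004, "tz": 0.12, "wx": 0, "wy": 0, "wz": 0.02, "hand": 0}
    - {"tx": -0.003, "ty": -0.004, "tz": 0.18, "wx": 0, "wy": 0, "wz": 0.02, "hand": 0}
    - {"tx": -0.003, "ty": -0.004, "tz": 0.22, "wx": 0, "wy": 0, "wz": 0.02, "hand": 0}
    - {"tx": -0.003, "ty": -0.004, "tz": 0.233, "wx": 0, "wy": 0, "wz": 0.02, "hand": 0}

```text
clock: 2.38
eef_pos: [0.5831, 0.0241, 0.0811]
tcp_rot: [0.085, 0.996, 0.0, -0.002]
ft_force: [-0.3, 0.5, -0.2]
gripper_width: 0.0425
grip_force: 0.0
```

Request:
send_rows:
  commands:
    - {"tx": 0, "ty": 0, "tz": 0, "wx": 0, "wy": 0, "wz": 0, "hand": 0.1}
    - {"tx": 0, "ty": 0, "tz": 0, "wx": 0, "wy": 0, "wz": 0, "hand": 0.2}
    - {"tx": 0, "ty": 0, "tz": 0, "wx": 0, "wy": 0, "wz": 0, "hand": 0.3}
    - {"tx": 0, "ty": 0, "tz": 0, "wx": 0, "wy": 0, "wz": 0, "hand": 0.4}
    - {"tx": 0, "ty": 0, "tz": 0, "wx": 0, "wy": 0, "wz": 0, "hand": 0.5}

```text
clock: 2.8
eef_pos: [0.5871, 0.0217, 0.0856]
tcp_rot: [0.086, 0.996, 0.001, 0.002]
ft_force: [-0.9, -0.8, 3.3]
gripper_width: 0.0218
grip_force: 17.7
```

Request:
send_rows:
  commands:
    - {"tx": 0, "ty": 0, "tz": 0, "wx": 0, "wy": 0, "wz": 0, "hand": 0.5}
    - {"tx": 0.01, "ty": 0, "tz": -0.004, "wx": 0, "wy": 0, "wz": 0, "hand": 0.5}
    - {"tx": 0.03, "ty": 0, "tz": -0.008, "wx": 0, "wy": 0, "wz": 0, "hand": 0.5}
    - {"tx": 0.05, "ty": 0, "tz": -0.01, "wx": 0, "wy": 0, "wz": 0, "hand": 0.5}
    - {"tx": 0.08, "ty": 0, "tz": -0.014, "wx": 0, "wy": 0, "wz": 0, "hand": 0.5}

```text
clock: 3.22
eef_pos: [0.5446, 0.0284, 0.09]
tcp_rot: [0.086, 0.996, -0.0, -0.0]
ft_force: [-0.3, 0.2, -1.1]
gripper_width: 0.0217
grip_force: 17.7
```

Request:
send_rows:
  commands:
    - {"tx": 0, "ty": 0, "tz": -0.04, "wx": 0, "wy": 0, "wz": 0, "hand": 0.5}
    - {"tx": 0, "ty": 0, "tz": -0.08, "wx": 0, "wy": 0, "wz": 0, "hand": 0.5}
    - {"tx": 0, "ty": 0, "tz": -0.13, "wx": 0, "wy": 0, "wz": 0, "hand": 0.5}
    - {"tx": 0, "ty": 0, "tz": -0.18, "wx": 0, "wy": 0, "wz": 0, "hand": 0.5}
    - {"tx": 0, "ty": 0, "tz": -0.22, "wx": 0, "wy": 0, "wz": 0, "hand": 0.5}

```text
clock: 3.63
eef_pos: [0.5445, 0.0285, 0.2014]
tcp_rot: [0.086, 0.996, 0.0, -0.001]
ft_force: [-0.3, -0.0, -0.8]
gripper_width: 0.0217
grip_force: 17.8
```

```bash
python3 -c "
from h import *
plan([.484,-.3366,.20],rot(-2.6)); print(get_state()['grip_force'])"
```

```text
t [-0.0064 -0.7402  0.0027] w [ 0.0004 -0.0019 -0.2432] | pos [0.5445 0.0285 0.2014] q [-0.48  0.25  0.4   1.91 -0.11  1.    1.37] F [-0.3 -0.  -0.8] t 3.63
17.759917080402374
```

Request:
send_rows:
  commands:
    - {"tx": 0, "ty": -0.03, "tz": 0, "wx": 0, "wy": 0, "wz": 0, "hand": 0.5}
    - {"tx": 0, "ty": -0.08, "tz": 0, "wx": 0, "wy": 0, "wz": 0, "hand": 0.5}
    - {"tx": 0, "ty": -0.13, "tz": 0, "wx": 0, "wy": 0, "wz": 0, "hand": 0.5}
    - {"tx": 0, "ty": -0.18, "tz": 0, "wx": 0, "wy": 0, "wz": 0, "hand": 0.5}
    - {"tx": 0, "ty": -0.24, "tz": 0, "wx": 0, "wy": 0, "wz": 0, "hand": 0.5}

```text
clock: 4.05
eef_pos: [0.5233, -0.0889, 0.1996]
tcp_rot: [0.085, 0.996, 0.001, -0.001]
ft_force: [0.4, -0.6, -1.4]
gripper_width: 0.0217
grip_force: 17.8
```

Request:
send_rows:
  commands:
    - {"tx": 0, "ty": -0.06, "tz": 0, "wx": 0, "wy": 0, "wz": 0, "hand": 0.5}
    - {"tx": 0, "ty": -0.12, "tz": 0, "wx": 0, "wy": 0, "wz": 0, "hand": 0.5}
    - {"tx": 0, "ty": -0.18, "tz": 0, "wx": 0, "wy": 0, "wz": 0, "hand": 0.5}
    - {"tx": 0, "ty": -0.24, "tz": 0, "wx": 0, "wy": 0, "wz": 0, "hand": 0.5}
    - {"tx": 0, "ty": -0.29, "tz": 0, "wx": 0, "wy": 0, "wz": 0, "hand": 0.5}

```text
clock: 4.47
eef_pos: [0.4978, -0.234, 0.1997]
tcp_rot: [0.087, 0.996, 0.0, -0.001]
ft_force: [0.4, -0.5, -1.6]
gripper_width: 0.022
grip_force: 17.8
```

Request:
send_rows:
  commands:
    - {"tx": -0.002, "ty": -0.05, "tz": 0, "wx": 0, "wy": 0, "wz": -0.06, "hand": 0.5}
    - {"tx": -0.004, "ty": -0.1, "tz": 0, "wx": 0, "wy": 0, "wz": -0.12, "hand": 0.5}
    - {"tx": -0.006, "ty": -0.15, "tz": 0, "wx": 0, "wy": 0, "wz": -0.18, "hand": 0.5}
    - {"tx": -0.006, "ty": -0.19, "tz": 0, "wx": 0, "wy": 0, "wz": -0.24, "hand": 0.5}
    - {"tx": -0.006, "ty": -0.21, "tz": 0, "wx": 0, "wy": 0, "wz": -0.243, "hand": 0.5}

```text
clock: 4.88
eef_pos: [0.4824, -0.339, 0.1998]
tcp_rot: [0.025, 1.0, -0.0, -0.001]
ft_force: [-0.5, -0.5, -1.5]
gripper_width: 0.0216
grip_force: 17.8
```

```bash
python3 - <<'E'
from h import *
i,W=cloud("top"); Z=W[...,2]; cv2.imwrite("pics/w2.png",cloud("wrist")[0][...,::-1])
v,u=np.mgrid[0:480,0:640]
m=(u>425)&(u<520)&(v>215)&(v<310)&(Z>.01)&(Z<.022)
p=W[m][:,:2]; print(p.min(0),p.max(0))
plan([.484,-.3366,.044],rot(-2.6)); print(get_state()['grip_force'])
E
```

```text
[ 0.42412068 -0.38053133] [ 0.56864323 -0.24401339]
t [-0.0023  0.0031  0.3119] w [-0.0001 -0.0034 -0.0102] | pos [ 0.4831 -0.3381  0.2   ] q [ 0.08  0.36  0.56  1.82 -0.22  1.03  2.24] F [ 0.   0.4 -1.1] t 4.98
17.773095667362213
```

View pics/w2.png

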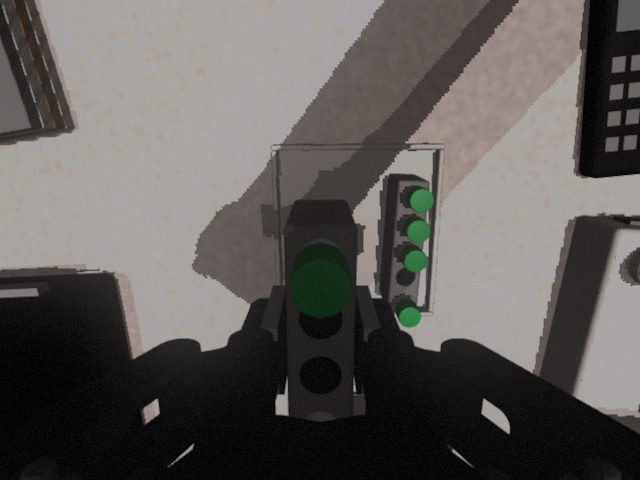

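The carrier is held upright over the free half of the tray, with its near cap at (320,280). The parked one is clear at (405,245).

Request:
send_rows:
  commands:
    - {"tx": -0.002, "ty": 0.003, "tz": 0.06, "wx": 0, "wy": 0, "wz": -0.01, "hand": 0.5}
    - {"tx": -0.002, "ty": 0.003, "tz": 0.12, "wx": 0, "wy": 0, "wz": -0.01, "hand": 0.5}
    - {"tx": -0.002, "ty": 0.003, "tz": 0.18, "wx": 0, "wy": 0, "wz": -0.01, "hand": 0.5}
    - {"tx": -0.002, "ty": 0.003, "tz": 0.23, "wx": 0, "wy": 0, "wz": -0.01, "hand": 0.5}
    - {"tx": -0.002, "ty": 0.003, "tz": 0.27, "wx": 0, "wy": 0, "wz": -0.01, "hand": 0.5}

```text
clock: 5.4
eef_pos: [0.4859, -0.3308, 0.0627]
tcp_rot: [0.019, 1.0, 0.002, -0.002]
ft_force: [-0.9, 0.1, -1.1]
gripper_width: 0.0213
grip_force: 17.8
```

Request:
send_rows:
  commands:
    - {"tx": 0, "ty": 0, "tz": 0.02, "wx": 0, "wy": 0, "wz": 0, "hand": 0.5}
    - {"tx": 0, "ty": 0, "tz": 0.035, "wx": 0, "wy": 0, "wz": 0, "hand": 0.5}
    - {"tx": 0, "ty": 0, "tz": 0.045, "wx": 0, "wy": 0, "wz": 0, "hand": 0.5}
    - {"tx": 0, "ty": 0, "tz": 0.05, "wx": 0, "wy": 0, "wz": 0, "hand": 0.5}
    - {"tx": 0, "ty": 0, "tz": 0.05, "wx": 0, "wy": 0, "wz": 0, "hand": 0.5}

```text
clock: 5.82
eef_pos: [0.487, -0.3351, 0.041]
tcp_rot: [0.02, 1.0, -0.0, 0.001]
ft_force: [0.4, -0.3, -1.3]
gripper_width: 0.0215
grip_force: 17.8
```

Request:
send_rows:
  commands:
    - {"tx": 0, "ty": 0, "tz": 0.001, "wx": 0, "wy": 0, "wz": 0, "hand": 0.5}
    - {"tx": 0, "ty": 0, "tz": 0.003, "wx": 0, "wy": 0, "wz": 0, "hand": 0.5}
    - {"tx": 0, "ty": 0, "tz": 0.005, "wx": 0, "wy": 0, "wz": 0, "hand": 0.5}
    - {"tx": 0, "ty": 0, "tz": 0.006, "wx": 0, "wy": 0, "wz": 0, "hand": 0.5}
    - {"tx": 0, "ty": 0, "tz": 0.006, "wx": 0, "wy": 0, "wz": 0, "hand": 0.5}

```text
clock: 6.23
eef_pos: [0.4872, -0.3358, 0.0396]
tcp_rot: [0.02, 1.0, -0.0, 0.001]
ft_force: [-3.0, 1.7, 7.2]
gripper_width: 0.0218
grip_force: 18.9
```

Request:
send_rows:
  commands:
    - {"tx": 0, "ty": 0, "tz": 0, "wx": 0, "wy": 0, "wz": 0, "hand": 0.45}
    - {"tx": 0, "ty": 0, "tz": 0, "wx": 0, "wy": 0, "wz": 0, "hand": 0.4}
    - {"tx": 0, "ty": 0, "tz": 0, "wx": 0, "wy": 0, "wz": 0, "hand": 0.3}
    - {"tx": 0, "ty": 0, "tz": 0, "wx": 0, "wy": 0, "wz": 0, "hand": 0.2}
    - {"tx": 0, "ty": 0, "tz": 0, "wx": 0, "wy": 0, "wz": 0, "hand": 0.1}

```text
clock: 6.65
eef_pos: [0.4864, -0.3352, 0.0374]
tcp_rot: [0.02, 1.0, -0.0, -0.0]
ft_force: [0.8, 0.0, 0.2]
gripper_width: 0.0383
grip_force: 0.0
```

Request:
send_rows:
  commands:
    - {"tx": 0, "ty": 0, "tz": 0, "wx": 0, "wy": 0, "wz": 0, "hand": 0.1}
    - {"tx": 0, "ty": 0, "tz": -0.02, "wx": 0, "wy": 0, "wz": 0, "hand": 0.1}
    - {"tx": 0, "ty": 0, "tz": -0.08, "wx": 0, "wy": 0, "wz": 0, "hand": 0.1}
    - {"tx": 0, "ty": 0, "tz": -0.14, "wx": 0, "wy": 0, "wz": 0, "hand": 0.1}
    - {"tx": 0, "ty": 0, "tz": -0.2, "wx": 0, "wy": 0, "wz": 0, "hand": 0.1}

```text
clock: 7.07
eef_pos: [0.4859, -0.3349, 0.1386]
tcp_rot: [0.02, 1.0, 0.0, -0.001]
ft_force: [1.1, -0.8, 0.2]
gripper_width: 0.0389
grip_force: 0.0
```

Request:
send_rows:
  commands:
    - {"tx": 0, "ty": 0, "tz": -0.04, "wx": 0, "wy": 0, "wz": 0, "hand": 0.1}
    - {"tx": 0, "ty": 0, "tz": -0.08, "wx": 0, "wy": 0, "wz": 0, "hand": 0.1}
    - {"tx": 0, "ty": 0, "tz": -0.14, "wx": 0, "wy": 0, "wz": 0, "hand": 0.3}
    - {"tx": 0, "ty": 0, "tz": -0.18, "wx": 0, "wy": 0, "wz": 0, "hand": 0.6}
    - {"tx": 0, "ty": 0, "tz": -0.2, "wx": 0, "wy": 0, "wz": 0, "hand": 1}

```text
clock: 7.48
eef_pos: [0.4876, -0.3364, 0.2416]
tcp_rot: [0.02, 1.0, -0.001, 0.003]
ft_force: [0.7, 0.2, 0.1]
gripper_width: 0.0066
grip_force: 0.0
```

```bash
python3 - <<'E'
from h import *
i,W=cloud("wrist"); Z=W[...,2]
g=(i[...,1]>1.5*i[...,0].astype(float))&(i[...,1]>50)
n,l,s,cc=cv2.connectedComponentsWithStats(g.astype(np.uint8))
for k in range(1,n):
    if s[k,4]>30: print("green",cc[k].round(1),s[k,4],np.nanmedian(W[l==k],0).round(4))
m=(abs(Z-.049)<.006)&(abs(W[...,0]-.495)<.07)&(abs(W[...,1]+.337)<.03)
print(cv2.minAreaRect(W[m][:,:2].astype(np.float32)),np.percentile(Z[m],[5,50,95]))
plan(lw(10,-125,210),rot(YL))
E
```

```text
green [316.3 174.9] 66 [ 0.4533 -0.3381  0.0729]
green [402.5 182.4] 342 [ 0.4616 -0.2757  0.073 ]
green [399.7 209.6] 321 [ 0.4814 -0.2775  0.0731]
green [397.  235.8] 309 [ 0.5015 -0.2794  0.0729]
green [328.3 261.9] 33 [ 0.5199 -0.3317  0.0732]
green [392.3 285.4] 277 [ 0.541  -0.2828  0.0731]
((0.4968961179256439, -0.33555978536605835), (0.021825719624757767, 0.0989542230963707), 87.92193603515625) [0.04666022 0.04814633 0.04944813]
t [-0.216   0.482   0.0648] w [-0.0047  0.0136  0.1488] | pos [ 0.4882 -0.3366  0.2423] q [ 0.05  0.31  0.58  1.78 -0.19  1.1   2.22] F [ 0.8 -0.   0.8] t 7.53
```

```bash
python3 - <<'E'
from h import *
plan(lw(-22,-112,200),rot(YL))
E
```

```text
t [-0.154   0.513   0.0843] w [-0.0047  0.0136  0.1488] | pos [ 0.4882 -0.3366  0.2423] q [ 0.05  0.31  0.58  1.78 -0.19  1.1   2.22] F [ 0.8 -0.   0.8] t 7.53
```

Request:
send_rows:
  commands:
    - {"tx": -0.02, "ty": 0.06, "tz": 0, "wx": 0, "wy": 0, "wz": 0, "hand": 1}
    - {"tx": -0.04, "ty": 0.12, "tz": 0, "wx": 0, "wy": 0, "wz": 0, "hand": 1}
    - {"tx": -0.06, "ty": 0.19, "tz": 0.01, "wx": 0, "wy": 0, "wz": 0, "hand": 1}
    - {"tx": -0.08, "ty": 0.26, "tz": 0.02, "wx": 0, "wy": 0, "wz": 0, "hand": 1}
    - {"tx": -0.1, "ty": 0.32, "tz": 0.04, "wx": 0, "wy": 0, "wz": 0, "hand": 1}

```text
clock: 7.95
eef_pos: [0.5432, -0.1745, 0.217]
tcp_rot: [0.02, 1.0, 0.001, 0.0]
ft_force: [1.0, -0.1, 0.3]
gripper_width: -0.0001
grip_force: 0.0
```

Request:
send_rows:
  commands:
    - {"tx": -0.02, "ty": 0.06, "tz": 0.01, "wx": 0, "wy": 0, "wz": 0.05, "hand": 1}
    - {"tx": -0.04, "ty": 0.12, "tz": 0.03, "wx": 0, "wy": 0, "wz": 0.1, "hand": 1}
    - {"tx": -0.054, "ty": 0.17, "tz": 0.044, "wx": 0, "wy": 0, "wz": 0.15, "hand": 1}
    - {"tx": -0.054, "ty": 0.193, "tz": 0.044, "wx": 0, "wy": 0, "wz": 0.15, "hand": 1}
    - {"tx": -0.054, "ty": 0.193, "tz": 0.044, "wx": 0, "wy": 0, "wz": 0.15, "hand": 1}

```text
clock: 8.37
eef_pos: [0.573, -0.0772, 0.1937]
tcp_rot: [0.056, 0.998, 0.001, -0.002]
ft_force: [-0.4, 0.9, 0.3]
gripper_width: 0.0001
grip_force: 0.0
```

```bash
python3 - <<'E'
from h import *
plan(lw(-22,-112,200),rot(YL)); plan(lw(-22,-112,160),rot(YL,35))
i,W=cloud("top"); Z=W[...,2]; v,u=np.mgrid[0:480,0:640]
print([snapshot("wrist") is None])
i,W=cloud("wrist"); Z=W[...,2]; cv2.imwrite("pics/w3.png",i[...,::-1])
a=np.radians(YL); own=(W[...,:2]-L)@np.array([[np.cos(a),-np.sin(a)],[np.sin(a),np.cos(a)]])
for n,x,y in (("fin",-50,69),("knob",30,-78)):
    m=(abs(own[...,0]-x/1e3)<.02)&(abs(own[...,1]-y/1e3)<.025)&(abs(Z-.087)<.005)
    print(n,m.sum(), m.any() and (own[m].min(0),own[m].max(0)))
E
```

```text
t [-0.0071 -0.012  -0.0127] w [ 0.0023 -0.0076  0.0143] | pos [ 0.573  -0.0772  0.1937] q [-0.32  0.33  0.45  1.84 -0.17  1.01  1.66] F [-0.4  0.9  0.3] t 8.37
t [-0.0074 -0.0121  0.0673] w [ 0.0066 -1.1743  0.0132] | pos [ 0.573  -0.0772  0.1937] q [-0.32  0.33  0.45  1.84 -0.17  1.01  1.66] F [-0.4  0.9  0.3] t 8.37
[False]
fin 938 (array([-0.06328104,  0.06304777]), array([-0.03566899,  0.07447536]))
knob 610 (array([ 0.01931411, -0.08532811]), array([ 0.04108828, -0.06805976]))
```

Request:
send_rows:
  commands:
    - {"tx": -0.007, "ty": -0.012, "tz": 0, "wx": 0, "wy": -0.18, "wz": 0.01, "hand": 1}
    - {"tx": -0.007, "ty": -0.012, "tz": 0, "wx": 0, "wy": -0.36, "wz": 0.01, "hand": 1}
    - {"tx": -0.007, "ty": -0.012, "tz": 0, "wx": 0, "wy": -0.54, "wz": 0.01, "hand": 1}
    - {"tx": -0.007, "ty": -0.012, "tz": 0, "wx": 0, "wy": -0.7, "wz": 0.01, "hand": 1}
    - {"tx": -0.007, "ty": -0.012, "tz": 0, "wx": 0, "wy": -0.85, "wz": 0.01, "hand": 1}

```text
clock: 8.93
eef_pos: [0.5756, -0.0922, 0.1965]
tcp_rot: [0.063, 0.973, -0.014, 0.223]
ft_force: [-0.1, -0.6, -0.5]
gripper_width: -0.0004
grip_force: 0.0
```

Request:
send_rows:
  commands:
    - {"tx": 0, "ty": 0, "tz": 0, "wx": 0, "wy": -0.1, "wz": 0, "hand": 1}
    - {"tx": 0, "ty": 0, "tz": 0, "wx": 0, "wy": -0.2, "wz": 0, "hand": 1}
    - {"tx": 0, "ty": 0, "tz": 0, "wx": 0, "wy": -0.324, "wz": 0, "hand": 1}
    - {"tx": 0, "ty": 0, "tz": 0, "wx": 0, "wy": -0.324, "wz": 0, "hand": 1}
    - {"tx": 0, "ty": 0, "tz": 0, "wx": 0, "wy": -0.324, "wz": 0, "hand": 1}

```text
clock: 9.35
eef_pos: [0.5749, -0.0909, 0.1951]
tcp_rot: [0.061, 0.952, -0.019, 0.301]
ft_force: [0.3, 0.2, -0.1]
gripper_width: -0.0001
grip_force: 0.0
```

```bash
python3 - <<'E'
from h import *
plan(lw(-22,-113,152),rot(YL,35)); plan(lw(23.7,-113,87),rot(YL,35))
E
```

```text
t [0.0494 0.0127 0.0706] w [-0.0088  0.0029 -0.0158] | pos [ 0.5749 -0.0909  0.1951] q [-0.4   0.06  0.49  2.27  0.    0.2   1.51] F [ 0.3  0.2 -0.1] t 9.35
t [0.0493 0.0135 0.2295] w [-0.0088  0.0029 -0.0158] | pos [ 0.5749 -0.0909  0.1951] q [-0.4   0.06  0.49  2.27  0.    0.2   1.51] F [ 0.3  0.2 -0.1] t 9.35
```

Request:
send_rows:
  commands:
    - {"tx": 0.02, "ty": 0.005, "tz": 0.02, "wx": 0, "wy": 0, "wz": -0.015, "hand": 1}
    - {"tx": 0.035, "ty": 0.01, "tz": 0.05, "wx": 0, "wy": 0, "wz": -0.015, "hand": 1}
    - {"tx": 0.049, "ty": 0.013, "tz": 0.09, "wx": 0, "wy": 0, "wz": -0.015, "hand": 1}
    - {"tx": 0.049, "ty": 0.013, "tz": 0.12, "wx": 0, "wy": 0, "wz": -0.015, "hand": 1}
    - {"tx": 0.049, "ty": 0.013, "tz": 0.15, "wx": 0, "wy": 0, "wz": -0.015, "hand": 1}

```text
clock: 9.77
eef_pos: [0.5962, -0.0852, 0.128]
tcp_rot: [0.056, 0.953, -0.019, 0.298]
ft_force: [0.1, -0.6, 0.3]
gripper_width: 0.0001
grip_force: 0.0
```

```bash
python3 - <<'E'
from h import *
plan(lw(23.7,-113,87),rot(YL,35))
i,W=cloud("wrist"); cv2.imwrite("pics/w4.png",i[...,::-1])
E
```

```text
t [ 0.0051 -0.0034  0.0964] w [-0.004  -0.0084  0.0041] | pos [ 0.5962 -0.0852  0.128 ] q [-0.21  0.24  0.29  2.25 -0.45  0.06  1.94] F [ 0.1 -0.6  0.3] t 9.77
```

View pics/w4.png

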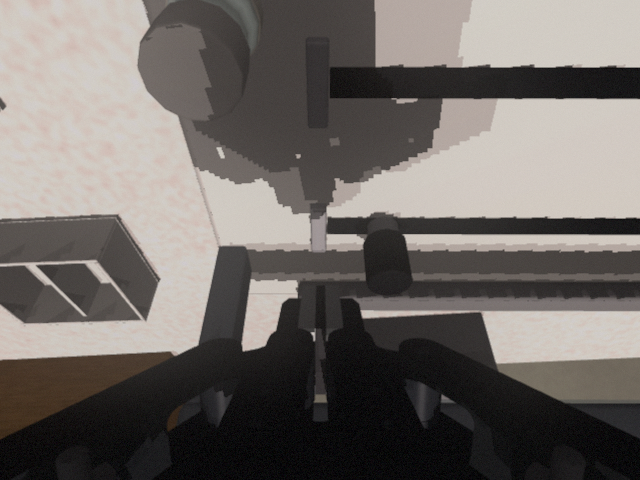

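The fingertips are at (320,310), to the right of the knob at (388,255) and clear of the jar at (195,60). Joint 6 is close to its limit, so I'll reduce the lean to 30°.

Request:
send_rows:
  commands:
    - {"tx": 0, "ty": 0, "tz": 0, "wx": 0, "wy": 0.05, "wz": 0, "hand": 1}
    - {"tx": 0, "ty": 0, "tz": 0, "wx": 0, "wy": 0.1, "wz": 0, "hand": 1}
    - {"tx": 0, "ty": 0, "tz": 0, "wx": 0, "wy": 0.16, "wz": 0, "hand": 1}
    - {"tx": 0, "ty": 0, "tz": 0, "wx": 0, "wy": 0.16, "wz": 0, "hand": 1}
    - {"tx": 0, "ty": 0, "tz": 0, "wx": 0, "wy": 0.16, "wz": 0, "hand": 1}

```text
clock: 10.23
eef_pos: [0.5972, -0.0846, 0.1309]
tcp_rot: [0.056, 0.964, -0.017, 0.261]
ft_force: [0.3, 0.3, -0.1]
gripper_width: 0.0003
grip_force: 0.0
```

```bash
python3 - <<'E'
from h import *
plan(lw(19.5,-113,89.5),rot(YL,30))
E
```

```text
t [ 0.0068 -0.0048  0.092 ] w [-0.0041  0.0089  0.0042] | pos [ 0.5972 -0.0846  0.1309] q [-0.35  0.25  0.44  2.21 -0.39  0.19  1.87] F [ 0.3  0.3 -0.1] t 10.23
```

Request:
send_rows:
  commands:
    - {"tx": 0.003, "ty": -0.005, "tz": 0.03, "wx": 0, "wy": 0, "wz": 0, "hand": 1}
    - {"tx": 0.007, "ty": -0.005, "tz": 0.05, "wx": 0, "wy": 0, "wz": 0, "hand": 1}
    - {"tx": 0.007, "ty": -0.005, "tz": 0.07, "wx": 0, "wy": 0, "wz": 0, "hand": 1}
    - {"tx": 0.007, "ty": -0.005, "tz": 0.085, "wx": 0, "wy": 0, "wz": 0, "hand": 1}
    - {"tx": 0.007, "ty": -0.005, "tz": 0.09, "wx": 0, "wy": 0, "wz": 0, "hand": 1}

```text
clock: 10.65
eef_pos: [0.6143, -0.0891, 0.0878]
tcp_rot: [0.057, 0.964, -0.016, 0.259]
ft_force: [-0.6, 0.2, 1.0]
gripper_width: 0.0001
grip_force: 0.0
```

```bash
python3 - <<'E'
from h import *
plan(lw(19.5,-113,89.5),rot(YL,30)); plan(lw(19.5,50,89.5),rot(YL,30))
E
```

```text
t [-0.0065 -0.0002 -0.0002] w [-0.0029  0.001   0.0036] | pos [ 0.6143 -0.0891  0.0878] q [-0.16  0.36  0.25  2.17 -0.5   0.11  1.99] F [-0.6  0.2  1. ] t 10.65
t [-0.0071  0.3258 -0.0007] w [-0.0029  0.001   0.0036] | pos [ 0.6143 -0.0891  0.0878] q [-0.16  0.36  0.25  2.17 -0.5   0.11  1.99] F [-0.6  0.2  1. ] t 10.65
```

Request:
send_rows:
  commands:
    - {"tx": -0.003, "ty": 0.016, "tz": 0, "wx": 0, "wy": 0, "wz": 0, "hand": 1}
    - {"tx": -0.006, "ty": 0.032, "tz": 0, "wx": 0, "wy": 0, "wz": 0, "hand": 1}
    - {"tx": -0.007, "ty": 0.048, "tz": 0, "wx": 0, "wy": 0, "wz": 0, "hand": 1}
    - {"tx": -0.007, "ty": 0.064, "tz": 0, "wx": 0, "wy": 0, "wz": 0, "hand": 1}
    - {"tx": -0.007, "ty": 0.08, "tz": 0, "wx": 0, "wy": 0, "wz": 0, "hand": 1}

```text
clock: 11.07
eef_pos: [0.6209, -0.052, 0.0901]
tcp_rot: [0.058, 0.964, -0.017, 0.258]
ft_force: [-2.3, -3.6, 0.7]
gripper_width: 0.0001
grip_force: 1.9
```

```bash
python3 - <<'E'
from h import *
plan(lw(19.5,50,89.5),rot(YL,30))
E
```

```text
t [-0.0003  0.2505  0.0004] w [-0.0086  0.001  -0.0012] | pos [ 0.6209 -0.052   0.0901] q [-0.36  0.37  0.39  2.17 -0.49  0.12  1.88] F [-2.3 -3.6  0.7] t 11.07
```

Request:
send_rows:
  commands:
    - {"tx": 0, "ty": 0.02, "tz": 0, "wx": 0, "wy": 0, "wz": 0, "hand": 1}
    - {"tx": 0, "ty": 0.04, "tz": 0, "wx": 0, "wy": 0, "wz": 0, "hand": 1}
    - {"tx": 0, "ty": 0.06, "tz": 0, "wx": 0, "wy": 0, "wz": 0, "hand": 1}
    - {"tx": 0, "ty": 0.08, "tz": 0, "wx": 0, "wy": 0, "wz": 0, "hand": 1}
    - {"tx": 0, "ty": 0.1, "tz": 0, "wx": 0, "wy": 0, "wz": 0, "hand": 1}

```text
clock: 11.48
eef_pos: [0.6267, -0.0025, 0.09]
tcp_rot: [0.058, 0.964, -0.018, 0.258]
ft_force: [-2.1, -4.1, 0.7]
gripper_width: 0.0001
grip_force: 2.2
```

```bash
python3 - <<'E'
from h import *
plan(lw(19.5,50,89.5),rot(YL,30))
E
```

```text
t [-0.0005  0.1508  0.0007] w [-0.009   0.0006 -0.0015] | pos [ 0.6267 -0.0025  0.09  ] q [-0.58  0.4   0.52  2.17 -0.48  0.13  1.77] F [-2.1 -4.1  0.7] t 11.48
```

Request:
send_rows:
  commands:
    - {"tx": 0, "ty": 0.02, "tz": 0, "wx": 0, "wy": 0, "wz": 0, "hand": 1}
    - {"tx": 0, "ty": 0.04, "tz": 0, "wx": 0, "wy": 0, "wz": 0, "hand": 1}
    - {"tx": 0, "ty": 0.06, "tz": 0, "wx": 0, "wy": 0, "wz": 0, "hand": 1}
    - {"tx": 0, "ty": 0.08, "tz": 0, "wx": 0, "wy": 0, "wz": 0, "hand": 1}
    - {"tx": 0, "ty": 0.1, "tz": 0, "wx": 0, "wy": 0, "wz": 0, "hand": 1}

```text
clock: 11.9
eef_pos: [0.6327, 0.0472, 0.0899]
tcp_rot: [0.058, 0.964, -0.018, 0.258]
ft_force: [-2.1, -3.3, 1.9]
gripper_width: -0.0
grip_force: 2.3
```

Request:
send_rows:
  commands:
    - {"tx": 0, "ty": 0.01, "tz": 0, "wx": 0, "wy": 0, "wz": 0, "hand": 1}
    - {"tx": 0, "ty": 0.02, "tz": 0, "wx": 0, "wy": 0, "wz": 0, "hand": 1}
    - {"tx": 0, "ty": 0.03, "tz": 0, "wx": 0, "wy": 0, "wz": 0, "hand": 1}
    - {"tx": 0, "ty": 0.035, "tz": 0, "wx": 0, "wy": 0, "wz": 0, "hand": 1}
    - {"tx": 0, "ty": 0.04, "tz": 0, "wx": 0, "wy": 0, "wz": 0, "hand": 1}

```text
clock: 12.32
eef_pos: [0.6358, 0.0697, 0.0897]
tcp_rot: [0.056, 0.964, -0.017, 0.259]
ft_force: [-2.6, -1.9, 0.6]
gripper_width: -0.0
grip_force: 1.7
```

```bash
python3 - <<'E'
from h import *
plan(lw(19.5,50,89.5),rot(YL,30))
E
```

```text
t [-0.0001  0.0053  0.0006] w [-0.0033  0.0009  0.0045] | pos [0.6358 0.0697 0.0897] q [-0.84  0.46  0.67  2.13 -0.49  0.16  1.62] F [-2.6 -1.9  0.6] t 12.32
```

Request:
send_rows:
  commands:
    - {"tx": 0, "ty": 0.003, "tz": 0, "wx": 0, "wy": 0, "wz": 0, "hand": 1}
    - {"tx": 0, "ty": 0.005, "tz": 0, "wx": 0, "wy": 0, "wz": 0, "hand": 1}
    - {"tx": 0, "ty": 0.007, "tz": 0, "wx": 0, "wy": 0, "wz": 0, "hand": 1}
    - {"tx": 0, "ty": 0.009, "tz": 0, "wx": 0, "wy": 0, "wz": 0, "hand": 1}
    - {"tx": 0, "ty": 0.011, "tz": 0, "wx": 0, "wy": 0, "wz": 0, "hand": 1}

```text
clock: 12.73
eef_pos: [0.6366, 0.0752, 0.0898]
tcp_rot: [0.056, 0.964, -0.016, 0.259]
ft_force: [-3.1, -1.3, -0.1]
gripper_width: 0.0
grip_force: 1.6
```

```bash
cat > k.py <<'E'
from h import *
for n in ("top","wrist"):
    i,W=cloud(n); Z=W[...,2]
    a=np.radians(YL); own=(W[...,:2]-L)@np.array([[np.cos(a),-np.sin(a)],[np.sin(a),np.cos(a)]])
    dark=i.max(-1)<70
    for nm,x,y,h in (("fin",-50,69,20),("fin_end",-50,-80,20),("knob",30,70,30)):
        m=(abs(own[...,0]-x/1e3)<.014)&(abs(own[...,1]-y/1e3)<h/1e3)&(abs(Z-.087)<.003)&dark
        if m.sum()>5: print(n,nm,m.sum(),np.percentile(own[m],[2,98],axis=0).round(4).tolist())
E
python3 k.py; python3 -c "
from h import *
plan(lw(19.5,54,89.5),rot(YL,30)); s=snapshot('wrist')['img']; cv2.imwrite('pics/w5.png',s[...,::-1])"
```

```text
top knob 89 [[0.0202, 0.0427], [0.0386, 0.0853]]
wrist fin 4630 [[-0.0631, 0.0643], [-0.0372, 0.0734]]
wrist knob 971 [[0.0196, 0.0703], [0.0356, 0.0856]]
t [0.0004 0.0015 0.0006] w [-0.0024  0.0019  0.0055] | pos [0.6367 0.0756 0.0898] q [-0.86  0.47  0.68  2.13 -0.49  0.17  1.61] F [-2.9 -2.7  1. ] t 12.83
```

View pics/w5.png

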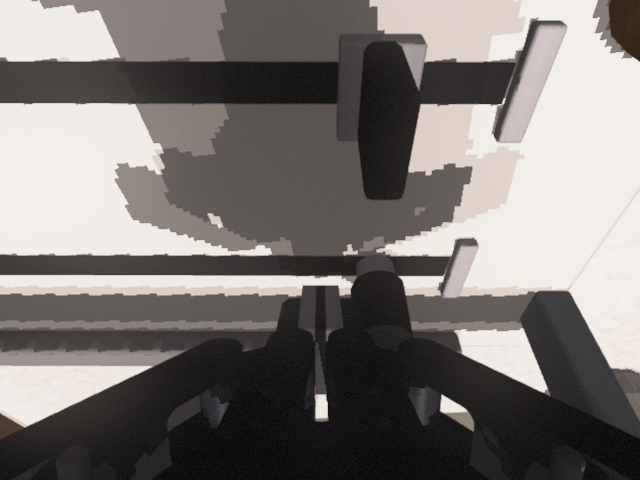

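The knob at (380,290) has its left edge at own y of about 85.5 mm, so it has roughly 5 mm still to go.

Request:
send_rows:
  commands:
    - {"tx": 0, "ty": 0.003, "tz": 0, "wx": 0, "wy": 0, "wz": 0, "hand": 1}
    - {"tx": 0, "ty": 0.005, "tz": 0, "wx": 0, "wy": 0, "wz": 0, "hand": 1}
    - {"tx": 0, "ty": 0.007, "tz": 0, "wx": 0, "wy": 0, "wz": 0, "hand": 1}
    - {"tx": 0, "ty": 0.008, "tz": 0, "wx": 0, "wy": 0, "wz": 0, "hand": 1}
    - {"tx": 0, "ty": 0.009, "tz": 0, "wx": 0, "wy": 0, "wz": 0, "hand": 1}

```text
clock: 13.3
eef_pos: [0.6373, 0.0787, 0.09]
tcp_rot: [0.057, 0.964, -0.017, 0.259]
ft_force: [-4.2, -4.1, 0.8]
gripper_width: -0.0002
grip_force: 2.6
```

Request:
send_rows:
  commands:
    - {"tx": 0, "ty": 0.001, "tz": 0, "wx": 0, "wy": 0, "wz": 0, "hand": 1}
    - {"tx": 0, "ty": 0.002, "tz": 0, "wx": 0, "wy": 0, "wz": 0, "hand": 1}
    - {"tx": 0, "ty": 0.003, "tz": 0, "wx": 0, "wy": 0, "wz": 0, "hand": 1}
    - {"tx": 0, "ty": 0.003, "tz": 0, "wx": 0, "wy": 0, "wz": 0, "hand": 1}
    - {"tx": 0, "ty": 0.003, "tz": 0, "wx": 0, "wy": 0, "wz": 0, "hand": 1}

```text
clock: 13.72
eef_pos: [0.6373, 0.0789, 0.0899]
tcp_rot: [0.058, 0.964, -0.017, 0.259]
ft_force: [-4.4, -5.8, 2.3]
gripper_width: 0.0001
grip_force: 3.2
```

```bash
python3 k.py; python3 -c "
from h import *
plan(lw(19.5,54,89.5),rot(YL,30))"
```

```text
top knob 80 [[0.0208, 0.0466], [0.0381, 0.0892]]
wrist fin 4651 [[-0.0631, 0.0643], [-0.0373, 0.0735]]
wrist knob 1019 [[0.0197, 0.0734], [0.036, 0.0889]]
t [ 0.0009 -0.0052  0.0005] w [-0.008   0.0027  0.001 ] | pos [0.6373 0.0788 0.0899] q [-0.88  0.48  0.69  2.13 -0.49  0.17  1.6 ] F [-4.6 -5.   1.8] t 13.82
```

Request:
send_rows:
  commands:
    - {"tx": 0, "ty": 0.002, "tz": 0, "wx": 0, "wy": 0, "wz": 0, "hand": 1}
    - {"tx": 0, "ty": 0.004, "tz": 0, "wx": 0, "wy": 0, "wz": 0, "hand": 1}
    - {"tx": 0, "ty": 0.006, "tz": 0, "wx": 0, "wy": 0, "wz": 0, "hand": 1}
    - {"tx": 0, "ty": 0.008, "tz": 0, "wx": 0, "wy": 0, "wz": 0, "hand": 1}
    - {"tx": 0, "ty": 0.008, "tz": 0, "wx": 0, "wy": 0, "wz": 0, "hand": 1}

```text
clock: 14.23
eef_pos: [0.6373, 0.0797, 0.0897]
tcp_rot: [0.059, 0.964, -0.019, 0.259]
ft_force: [-5.0, -8.2, 1.0]
gripper_width: 0.0001
grip_force: 4.9
```

```bash
python3 k.py; python3 -c "
from h import *
plan(lw(19.5,54,89.5),rot(YL,30))"
```

```text
top knob 85 [[0.0212, 0.046], [0.0386, 0.0889]]
wrist fin 4681 [[-0.0631, 0.0644], [-0.0373, 0.0736]]
wrist knob 953 [[0.0196, 0.074], [0.0354, 0.0889]]
t [ 0.0005 -0.0069  0.0002] w [-0.0148  0.0023 -0.0034] | pos [0.6373 0.0797 0.0897] q [-0.89  0.48  0.7   2.13 -0.49  0.17  1.59] F [-4.5 -8.5  1.1] t 14.33
```

The knob stopped moving while the force doubled, so it is at its stop. I'll back off.

Request:
send_rows:
  commands:
    - {"tx": 0, "ty": -0.01, "tz": 0, "wx": 0, "wy": 0, "wz": 0, "hand": 1}
    - {"tx": 0, "ty": -0.02, "tz": 0, "wx": 0, "wy": 0, "wz": 0, "hand": 1}
    - {"tx": 0, "ty": -0.03, "tz": 0, "wx": 0, "wy": 0, "wz": 0, "hand": 1}
    - {"tx": 0, "ty": -0.03, "tz": -0.03, "wx": 0, "wy": 0, "wz": 0, "hand": 1}
    - {"tx": 0, "ty": -0.03, "tz": -0.08, "wx": 0, "wy": 0, "wz": 0, "hand": 1}

```text
clock: 14.75
eef_pos: [0.6173, 0.0729, 0.1248]
tcp_rot: [0.056, 0.964, -0.016, 0.259]
ft_force: [0.6, 0.8, 0.4]
gripper_width: -0.0004
grip_force: 0.0
```

Request:
send_rows:
  commands:
    - {"tx": 0, "ty": 0, "tz": -0.04, "wx": 0, "wy": 0, "wz": 0, "hand": 1}
    - {"tx": 0, "ty": 0, "tz": -0.09, "wx": 0, "wy": 0, "wz": 0, "hand": 1}
    - {"tx": 0, "ty": 0, "tz": -0.13, "wx": 0, "wy": 0, "wz": 0, "hand": 1}
    - {"tx": 0, "ty": 0, "tz": -0.16, "wx": 0, "wy": 0, "wz": 0, "hand": 1}
    - {"tx": 0, "ty": 0, "tz": -0.16, "wx": 0, "wy": 0, "wz": 0, "hand": 1}

```text
clock: 15.17
eef_pos: [0.5782, 0.0813, 0.1968]
tcp_rot: [0.054, 0.964, -0.014, 0.262]
ft_force: [0.8, 1.1, 0.5]
gripper_width: 0.0003
grip_force: 0.0
```

```bash
sed -i 's/+lean//' h.py; python3 k.py; python3 -c "
from h import *
plan(lw(-45,94,180),rot(YL))"
```

```text
top knob 77 [[0.0199, 0.0705], [0.0385, 0.089]]
wrist fin 884 [[-0.063, 0.0645], [-0.037, 0.0735]]
wrist knob 610 [[0.0201, 0.0702], [0.0392, 0.0893]]
t [0.0238 0.0865 0.0204] w [0.0022 1.0077 0.01  ] | pos [0.5777 0.0801 0.1948] q [-1.5   0.27  1.32  2.22 -0.22  0.36  1.38] F [-0.3  0.1 -0.2] t 15.27
```

Request:
send_rows:
  commands:
    - {"tx": 0, "ty": 0.02, "tz": 0, "wx": 0, "wy": 0.2, "wz": 0, "hand": 1}
    - {"tx": 0, "ty": 0.04, "tz": 0, "wx": 0, "wy": 0.4, "wz": 0, "hand": 1}
    - {"tx": 0.01, "ty": 0.06, "tz": 0, "wx": 0, "wy": 0.6, "wz": 0, "hand": 1}
    - {"tx": 0.02, "ty": 0.08, "tz": 0, "wx": 0, "wy": 0.8, "wz": 0, "hand": 1}
    - {"tx": 0.02, "ty": 0.087, "tz": 0, "wx": 0, "wy": 1.0, "wz": 0.01, "hand": 1}

```text
clock: 15.68
eef_pos: [0.573, 0.1245, 0.187]
tcp_rot: [0.06, 0.998, 0.002, -0.003]
ft_force: [0.1, -0.0, 0.7]
gripper_width: -0.0005
grip_force: 0.0
```

```bash
python3 -c "
from h import *
plan(lw(-45,95,130),rot(YL))"
```

```text
t [-0.0098  0.001   0.114 ] w [ 0.0053 -0.0118 -0.0013] | pos [0.573  0.1245 0.187 ] q [-1.03  0.48  0.94  1.84 -0.45  1.06  1.55] F [ 0.1 -0.   0.7] t 15.68
```

Request:
send_rows:
  commands:
    - {"tx": -0.01, "ty": 0.001, "tz": 0.04, "wx": 0, "wy": -0.01, "wz": 0, "hand": 1}
    - {"tx": -0.01, "ty": 0.001, "tz": 0.08, "wx": 0, "wy": -0.01, "wz": 0, "hand": 1}
    - {"tx": -0.01, "ty": 0.001, "tz": 0.12, "wx": 0, "wy": -0.01, "wz": 0, "hand": 1}
    - {"tx": -0.01, "ty": 0.001, "tz": 0.16, "wx": 0, "wy": -0.01, "wz": 0, "hand": 1}
    - {"tx": -0.01, "ty": 0.001, "tz": 0.196, "wx": 0, "wy": -0.01, "wz": 0, "hand": 1}

```text
clock: 16.1
eef_pos: [0.5783, 0.1209, 0.0874]
tcp_rot: [0.062, 0.998, -0.0, 0.002]
ft_force: [0.6, -0.7, 0.2]
gripper_width: 0.0
grip_force: 0.0
```

```bash
python3 -c "
from h import *
plan(lw(-45,95,89),rot(YL));plan(lw(-45,-56,89),rot(YL))"
```

```text
t [ 0.0023  0.0072 -0.0031] w [-0.0001  0.0081 -0.0095] | pos [0.5783 0.1209 0.0874] q [-0.93  0.61  0.83  1.89 -0.58  0.89  1.64] F [ 0.6 -0.7  0.2] t 16.1
t [ 0.0008 -0.2948 -0.0031] w [-0.0001  0.0081 -0.0095] | pos [0.5783 0.1209 0.0874] q [-0.93  0.61  0.83  1.89 -0.58  0.89  1.64] F [ 0.6 -0.7  0.2] t 16.1
```

Request:
send_rows:
  commands:
    - {"tx": 0.001, "ty": -0.02, "tz": -0.003, "wx": 0, "wy": 0, "wz": -0.01, "hand": 1}
    - {"tx": 0.001, "ty": -0.04, "tz": -0.003, "wx": 0, "wy": 0, "wz": -0.01, "hand": 1}
    - {"tx": 0.001, "ty": -0.06, "tz": -0.003, "wx": 0, "wy": 0, "wz": -0.01, "hand": 1}
    - {"tx": 0.001, "ty": -0.08, "tz": -0.003, "wx": 0, "wy": 0, "wz": -0.01, "hand": 1}
    - {"tx": 0.001, "ty": -0.1, "tz": -0.003, "wx": 0, "wy": 0, "wz": -0.01, "hand": 1}

```text
clock: 16.52
eef_pos: [0.5721, 0.0714, 0.0932]
tcp_rot: [0.059, 0.998, 0.0, 0.004]
ft_force: [0.1, 4.1, -3.2]
gripper_width: -0.0001
grip_force: 2.0
```

Request:
send_rows:
  commands:
    - {"tx": 0, "ty": -0.02, "tz": 0, "wx": 0, "wy": 0, "wz": 0, "hand": 1}
    - {"tx": 0, "ty": -0.04, "tz": 0, "wx": 0, "wy": 0, "wz": 0, "hand": 1}
    - {"tx": 0, "ty": -0.06, "tz": 0, "wx": 0, "wy": 0, "wz": 0, "hand": 1}
    - {"tx": 0, "ty": -0.08, "tz": 0, "wx": 0, "wy": 0, "wz": 0, "hand": 1}
    - {"tx": 0, "ty": -0.1, "tz": 0, "wx": 0, "wy": 0, "wz": 0, "hand": 1}

```text
clock: 16.93
eef_pos: [0.5662, 0.0213, 0.093]
tcp_rot: [0.059, 0.998, -0.001, 0.004]
ft_force: [0.2, 3.8, 0.3]
gripper_width: 0.0
grip_force: 2.0
```

```bash
python3 -c "
from h import *
plan(lw(-45,-56,89),rot(YL))"
```

```text
t [ 0.0022 -0.094   0.0081] w [-0.0016  0.0153  0.003 ] | pos [0.5662 0.0213 0.093 ] q [-0.8   0.57  0.86  1.95 -0.56  0.87  1.81] F [0.2 3.8 0.3] t 16.93
```

Request:
send_rows:
  commands:
    - {"tx": 0.002, "ty": -0.02, "tz": 0.004, "wx": 0, "wy": 0.01, "wz": 0, "hand": 1}
    - {"tx": 0.002, "ty": -0.04, "tz": 0.004, "wx": 0, "wy": 0.01, "wz": 0, "hand": 1}
    - {"tx": 0.002, "ty": -0.06, "tz": 0.004, "wx": 0, "wy": 0.01, "wz": 0, "hand": 1}
    - {"tx": 0.002, "ty": -0.075, "tz": 0.004, "wx": 0, "wy": 0.01, "wz": 0, "hand": 1}
    - {"tx": 0.002, "ty": -0.09, "tz": 0.004, "wx": 0, "wy": 0.01, "wz": 0, "hand": 1}

```text
clock: 17.35
eef_pos: [0.5604, -0.0236, 0.091]
tcp_rot: [0.059, 0.998, -0.001, 0.002]
ft_force: [1.3, 3.9, 2.5]
gripper_width: -0.0001
grip_force: 1.8
```

Request:
send_rows:
  commands:
    - {"tx": 0, "ty": -0.003, "tz": 0, "wx": 0, "wy": 0, "wz": 0, "hand": 1}
    - {"tx": 0, "ty": -0.006, "tz": 0, "wx": 0, "wy": 0, "wz": 0, "hand": 1}
    - {"tx": 0, "ty": -0.009, "tz": 0, "wx": 0, "wy": 0, "wz": 0, "hand": 1}
    - {"tx": 0, "ty": -0.011, "tz": 0, "wx": 0, "wy": 0, "wz": 0, "hand": 1}
    - {"tx": 0, "ty": -0.013, "tz": 0, "wx": 0, "wy": 0, "wz": 0, "hand": 1}

```text
clock: 17.77
eef_pos: [0.5587, -0.0283, 0.0903]
tcp_rot: [0.058, 0.998, -0.001, 0.001]
ft_force: [0.4, 2.6, 1.4]
gripper_width: 0.0001
grip_force: 1.3
```

```bash
python3 k.py; python3 -c "
from h import *
plan(lw(-45,-64,89),rot(YL))"
```

```text
top knob 78 [[0.0195, 0.0707], [0.0383, 0.089]]
wrist fin_end 1889 [[-0.0629, -0.0822], [-0.0392, -0.062]]
t [-0.0013 -0.0092  0.0025] w [-0.0027  0.0023  0.0039] | pos [ 0.5586 -0.0286  0.0902] q [-0.72  0.56  0.86  1.97 -0.56  0.86  1.9 ] F [1.4 2.7 1.5] t 17.87
```

Request:
send_rows:
  commands:
    - {"tx": 0, "ty": -0.002, "tz": 0, "wx": 0, "wy": 0, "wz": 0, "hand": 1}
    - {"tx": 0, "ty": -0.004, "tz": 0, "wx": 0, "wy": 0, "wz": 0, "hand": 1}
    - {"tx": 0, "ty": -0.006, "tz": 0, "wx": 0, "wy": 0, "wz": 0, "hand": 1}
    - {"tx": 0, "ty": -0.008, "tz": 0, "wx": 0, "wy": 0, "wz": 0, "hand": 1}
    - {"tx": 0, "ty": -0.01, "tz": 0, "wx": 0, "wy": 0, "wz": 0, "hand": 1}

```text
clock: 18.28
eef_pos: [0.5583, -0.0315, 0.0903]
tcp_rot: [0.058, 0.998, 0.001, 0.0]
ft_force: [0.3, 7.1, 1.5]
gripper_width: 0.0001
grip_force: 3.6
```

Request:
send_rows:
  commands:
    - {"tx": 0, "ty": -0.002, "tz": 0, "wx": 0, "wy": 0, "wz": 0, "hand": 1}
    - {"tx": 0, "ty": -0.004, "tz": 0, "wx": 0, "wy": 0, "wz": 0, "hand": 1}
    - {"tx": 0, "ty": -0.006, "tz": 0, "wx": 0, "wy": 0, "wz": 0, "hand": 1}
    - {"tx": 0, "ty": -0.008, "tz": 0, "wx": 0, "wy": 0, "wz": 0, "hand": 1}
    - {"tx": 0, "ty": -0.008, "tz": 0, "wx": 0, "wy": 0, "wz": 0, "hand": 1}

```text
clock: 18.7
eef_pos: [0.5583, -0.0317, 0.0904]
tcp_rot: [0.057, 0.998, 0.003, 0.0]
ft_force: [1.2, 10.3, 2.7]
gripper_width: 0.0001
grip_force: 5.4
```

```bash
python3 k.py; python3 -c "
from h import *
plan(lw(-45,-64,89),rot(YL))"
```

```text
top knob 74 [[0.0207, 0.0709], [0.0385, 0.0888]]
wrist fin_end 1904 [[-0.0629, -0.0848], [-0.0394, -0.0617]]
t [-0.0012 -0.0029  0.0027] w [ 0.0126 -0.0008  0.0103] | pos [ 0.5583 -0.0317  0.0903] q [-0.7   0.56  0.85  1.97 -0.56  0.87  1.91] F [ 1.  10.1  3.2] t 18.8
```

The fin has stopped while the force climbs to 10 N, so it is at its end stop. I'll retreat and do a final check.

Request:
send_rows:
  commands:
    - {"tx": 0, "ty": 0.01, "tz": 0, "wx": 0, "wy": 0, "wz": 0, "hand": 1}
    - {"tx": 0, "ty": 0.03, "tz": 0, "wx": 0, "wy": 0, "wz": 0, "hand": 1}
    - {"tx": 0, "ty": 0.04, "tz": 0, "wx": 0, "wy": 0, "wz": 0, "hand": 1}
    - {"tx": 0, "ty": 0.04, "tz": -0.06, "wx": 0, "wy": 0, "wz": 0, "hand": 1}
    - {"tx": 0, "ty": 0.04, "tz": -0.13, "wx": 0, "wy": 0, "wz": 0, "hand": 1}

```text
clock: 19.22
eef_pos: [0.5567, -0.018, 0.1531]
tcp_rot: [0.058, 0.998, -0.002, -0.003]
ft_force: [0.2, -0.9, -0.4]
gripper_width: -0.0003
grip_force: 0.0
```

Request:
send_rows:
  commands:
    - {"tx": 0.04, "ty": 0, "tz": -0.06, "wx": 0, "wy": 0, "wz": 0, "hand": 1}
    - {"tx": 0.08, "ty": 0, "tz": -0.12, "wx": 0, "wy": 0, "wz": 0, "hand": 1}
    - {"tx": 0.12, "ty": 0, "tz": -0.18, "wx": 0, "wy": 0, "wz": 0, "hand": 1}
    - {"tx": 0.12, "ty": 0, "tz": -0.2, "wx": 0, "wy": 0, "wz": 0, "hand": 1}
    - {"tx": 0.12, "ty": 0, "tz": -0.2, "wx": 0, "wy": 0, "wz": 0, "hand": 1}

```text
clock: 19.63
eef_pos: [0.5016, -0.0105, 0.2575]
tcp_rot: [0.058, 0.998, 0.002, 0.003]
ft_force: [1.5, 0.3, -0.2]
gripper_width: -0.0004
grip_force: 0.0
```

```bash
python3 k.py; python3 - <<'E'
from h import *
s=snapshot("top")["img"]; cv2.imwrite("pics/top9.png",s[...,::-1])
st=get_state(); print(st["eef_pos"],st["joint_vel"].round(3))
E
```

```text
top knob 77 [[0.02, 0.0708], [0.0384, 0.089]]
wrist fin_end 393 [[-0.063, -0.0844], [-0.0373, -0.0751]]
[ 0.50005696 -0.01074357  0.25421732] [ 0.016  0.027 -0.013  0.007  0.003  0.006 -0.005]
```

View pics/top9.png

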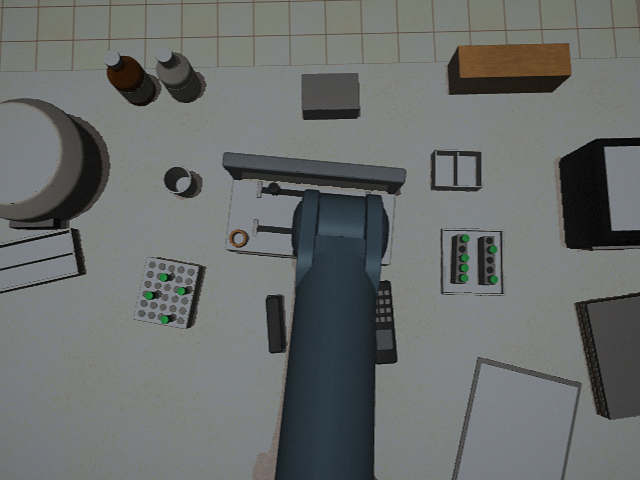

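The stray carrier stands in the tray at (488,260) beside the parked one. The knob is at its left end (275,188), the fin centre is at own y -79.8 mm, and nothing else has moved.

```bash
python3 -c "
from workcell import *
print(job_done())"
```

```text
the job is handed in; nothing more can be done
None
```

I set the stray carrier down upright in the tray's free half, pushed the lock knob and then the size fin to their end stops, and handed the job in; no verdict came back.

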